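# Ram two slugs home in a magazine tube

### The arm

A 6-joint arm with a two-finger parallel gripper is mounted at the origin on the work surface; the furniture and walls round the work are solid. World frame = base frame: x ahead of the robot, y to its left, z up, the work surface at z = 0. Lengths are in mm, angles in rad, forces in N, time in s.
With the tool pointing down it reaches from about 350 to 850 mm from the base axis. Payload 8.1 kg.
Tool frame: the origin (TCP) lies midway between the tips of the shut fingers; the grasp point (between the pads) lies 19 mm behind it; z points along the fingers, y is the direction in which the jaws open and shut (so a half turn about z gives the same grasp; the last joint's range is limited). The gripper opens to 93 mm and grips with 3 to 60 N. Pads are 15 mm wide; open, the fingers measure 128 mm over their backs; the gripper's body (75 mm by 188 mm) begins 65 mm behind the grasp point.
Start: joints at [-1.204, 0.13, 1.488, -0, 1.523, -0.085], TCP at [261.971, -539.793, 218.635] pointing down, gripper open.
Joint ranges: [-2.96, 2.96], [-0.89, 2.26], [0.02, 2.5], [-1.34, 4.48], [0, 2.73], [-2.66, 2.66]. Speed limits (rad/s): [2.39, 2.39, 2.79, 3.14, 3.14, 3.14].

### API

Orientations are given as a rotation vector (axis times angle).
In Python, from cell import readout, cams, env, spot_in, cut_out, pinpoint gives the robot as it stands.
- The arm moves only by the shell command python3 -m pendant 'ROWS' [FORCE]. ROWS is JSON, a list that holds one entry, the list of rows, each a list of 5 numbers: the opening, from 0 (shut) to 1 (fully open), then the shift along the tool's x, y, z in mm, then the turn about the tool's z in degrees. A call has 1 to 12 rows; each row shifts and turns the commanded pose from where the row before left it, along the tool's axes as they then stand; what a row does not reach is not made up. A row lasts 1/8 s, in which the tool goes at most 62.5 mm and 10.7 degrees, less where a joint would pass 70% of its speed; a pose out of reach is approached as far as the arm can. A call with a gripper value outside its range is refused whole. The fingers move at their own pace and stop on an object; FORCE is the grip in N (left out, the last holds). Time passes only in rows, so rows that do not move let the fingers close. It gives the time, the measured TCP pose, the force and the opening at its end, in the units of the state.
- readout.get_state(): the state, without advancing time (a new reading comes with each control period).
- cams.camera(name): name is "scene" or "side" or "wrist"; returns the picture (400x640x3 uint8, blue, green, red); there is no depth.
- cams.get_calibration(name): a dict with "fx", "fy", "cx", "cy" (pixels), "k1" (the pictures are not rectified: a ray, as slopes to the right and down, at radius r is drawn at 1 + k1 r^2 times it, then the intrinsics apply), "rvec" (rotation vector, rad) and "tvec" (3), from world to camera coordinates, as OpenCV has them. Camera axes: x right, y down, z forward; pixel columns grow to the right and rows downward; lengths in mm; the calibration is good to about 2 mm. A picture is of the moment at which its call begins: read the wrist's pose just before it. get_calibration takes no time and is no camera call; for the wrist camera it gives the pose at the moment of the call.
- env.job_done(): hands the job in, once; it reports no verdict.
Trained networks look in the newest picture that a camera, given by its name, has taken for a name from the list of things; names that differ only in an ending like _2 or _b are one class to them, and where a whole thing is asked for, a point or a joint stands for the part that bears it (a point fixed in the world has none). Each returns a list of dicts, best first, with "score" (0 to 1); they miss things now and then, are a little off and sometimes report something else, mostly with a low value. They report only what shows in the picture. A call takes as long as a camera call. They do not tell look-alikes from the thing itself.
- spot_in(target, camera): "location" ([x, y, z] in mm, in the coordinates of the camera as it stood for that picture, good to about 4 mm: the middle of the surface that is visible of it).
- cut_out(target, camera): "region" (400x640 bool, what is visible of it).
- pinpoint(target, camera): "location" ([x, y, z] in mm, in the coordinates of the camera as it stood for that picture, good to about 4 mm: a listed point, or the origin of a listed thing).
The state is a dict: "t": time; "q": joint angles; "dq": joint speeds; "effort": joint torques, N m; "position": TCP position; "tool_rot": TCP orientation; "ft_force": force on the tool from outside, world axes, zero at the start; "torque": the same for the moment, N m; "gripper_width": opening from 0.0 (shut) to 1.0 (fully open).
Only numpy, scipy, OpenCV 4.12 (cv2) and the standard library are available. Lean on these libraries where they do the work, as an engineer would, in place of code of your own. Each camera call takes 0.05 s, during which the arm holds its last target. There are 200 camera calls.

### The job

One steel slug is already hung up on the spring catches inside the square magazine tube; put the other slug, which stands on the bench, into the tube mouth on top of it. Then take the wooden-handled ramming rod and push both slugs down past the catches until they bottom out firmly on the spring pad: lean on the rod with about 20 N for a moment, never with more than 30 N. Stand the rod back in its wooden block, and do not disturb the pipe stub, the tape measure or the nut lying about.

Things in the scene. Friction and masses are not known exactly. Their poses are not given: they have to be found in the camera images.
- magazine: fixed upright square steel tube, 41 mm square outside, bore 31 mm square, on a 100 x 100 x 8 mm base plate; 165 mm high in all; the top 10 mm is a flared lip (mouth about 38 mm inside, 50 mm outside). Origin at the plate's underside, z up the bore; walls face its x and y. Two pairs of sprung balls (catches) in the bore at 105 and 52 mm height; their screws stick out 10 mm on its y sides
- magazine_mouth (a point): centre of the tube's mouth, at the top of the lip, 165 mm above the bench; z up. Each pair of catches gives way to a slow push of about 4 to 10 N (a quick one feels harder), and not to their weight. The spring pad at the bottom is hidden and set anew each time: its top lies 22 to 46 mm above the bench; it yields about 1 mm per 5 N, by 8 mm at most
- slug_a_centre (a point): centre of the slug already in the tube: solid steel cylinder, 28 mm diameter, 40 mm long, ends chamfered 2.5 mm, 0.19 kg; it hangs upright on the upper catches with its top about 18 to 20 mm below the tube's mouth. z along its axis
- slug_b_centre (a point): centre (half-way up) of the identical slug that stands upright on the bench; 28 mm diameter, 40 mm tall, 0.19 kg. z along its axis, up. Put into the tube on top of the first slug it stands about 20 mm proud of the mouth, so hold it by its top 15 mm
- rod_handle (a point): centre of the ramming rod's wooden handle: turned, 25 mm diameter, 47 mm long (from 21 mm below this point to 26 mm above it). Below it, coaxial, is a straight steel shaft of 16 mm diameter; the rod's lower end lies 125 mm below this point. Rod 0.2 kg, 151 mm long, standing upright in its block at the start; z up along the rod
- rod_tip (a point): centre of the rod's lower (steel) end face, which does the pushing
- block_hole (a point): centre of the hole mouth in the top of the fixed wooden rod block, 70 x 70 x 55 mm, 55 mm above the bench; hole 19 mm diameter with a 4 mm chamfer, 45 mm deep, vertical (the rod's lower end rests 10 mm above the bench)
- slug_b: the same slug as slug_b_centre; origin at the centre of its underside
- rod: the ramming rod; origin at its lower end, z up along it
- pipe_bit: bystander: grey pipe stub standing on end, 66 mm diameter, 60 mm high; origin at its underside
- tape: bystander: yellow tape measure, 36 x 80 x 63 mm; origin at its underside
- loose_nut: bystander: hexagon nut lying flat, 30 x 34 x 16 mm; origin at its underside
Things that resemble listed ones, but are neither listed nor needed, are in the scene too. What is meant by the rod is not purple, and is the smaller of those in its own colour. Leave any yellow look-alike of the slug_b alone.

How it is judged:
By the outcome, as a careful person would: the job done as asked, in the order asked, and still so for the second after the job is handed in, with the robot touching nothing.
It also fails if it takes over 72 s, if anything falls off the work surface, if the arm or the gripper's body presses on something with over 40 N, if the wrist force passes 120 N, or if a joint passes its speed limit or range.

## Working session

There is one attempt and no reset: what is moved stays moved. The work goes in short steps, Python scripts to look and compute and a shell command to move; the robot and the scene stay as the last step left them, time stands still between calls to the robot, and variables do not carry over. Pictures are saved under pics/ and viewed, about 8 in all and at most 12, crops included, and the job is handed in when it is done.

```bash
ls; mkdir -p pics
cat > h.py <<'E'
import numpy as np, cv2
from cell import readout, cams, env, spot_in, cut_out, pinpoint
def toworld(p,c):
    R=cv2.Rodrigues(np.array(c["rvec"],float))[0]; return R.T@(np.array(p,float)-np.array(c["tvec"],float).ravel())
def look(cam,names,save=None,fn=pinpoint):
    c=cams.get_calibration(cam); im=cams.camera(cam)
    if save: cv2.imwrite("pics/"+save,im)
    for n in names:
        for d in fn(n,cam)[:4]:
            p=np.array(d["location"]); w=toworld(p,c)
            s=p[:2]/p[2]; s=s*(1+c["k1"]*(s@s))
            print(cam,n,round(d["score"],2),w.round(1),"px",(s*[c["fx"],c["fy"]]+[c["cx"],c["cy"]]).round())
    return im,c
E
python3 - <<'E'
from h import *
s=readout.get_state(); print({k:np.round(v,3) for k,v in s.items()})
N=["magazine_mouth","slug_b_centre","rod_handle","rod_tip","block_hole","pipe_bit","tape","loose_nut"]
look("scene",N,"scene1.png"); look("side",N,"side1.png")
print(readout.get_state()["t"])
E
```

```text
pics
{'t': np.float64(0.0), 'q': array([-1.204,  0.131,  1.489, -0.   ,  1.523, -0.085]), 'dq': array([-0.   ,  0.   , -0.001, -0.002,  0.   , -0.   ]), 'effort': array([ 1.0000e-03, -5.5983e+01, -4.9177e+01,  7.7000e-02,  3.5000e-02,
       -0.0000e+00]), 'position': array([ 261.753, -539.246,  217.583]), 'tool_rot': array([-3.06 , -0.703,  0.   ]), 'ft_force': array([-0.494,  0.452,  0.21 ]), 'torque': array([-0.052,  0.032,  0.018]), 'gripper_width': np.float64(0.999)}
scene magazine_mouth 0.84 [603.  -41.4 164.9] px [322. 168.]
scene slug_b_centre 0.69 [ 550.5 -246.8   21.7] px [390. 197.]
scene slug_b_centre 0.68 [ 436.8 -193.2   20.2] px [408. 225.]
scene slug_b_centre 0.63 [ 468.6 -255.5   15. ] px [414. 212.]
scene rod_handle 0.77 [592.4 265.2 125.4] px [207. 231.]
scene rod_handle 0.65 [499.6 300.1 169.3] px [204. 246.]
scene rod_handle 0.63 [503.2 208.1 139.9] px [251. 238.]
scene rod_tip 0.71 [592.9 267.9   2.9] px [215. 274.]
scene rod_tip 0.66 [502.6 205.1   7.1] px [259. 284.]
scene rod_tip 0.66 [496.8 300.    4.2] px [220. 308.]
scene block_hole 0.71 [499.9 207.8  57.6
[... 347 characters left out ...]
98.]
side slug_b_centre 0.58 [ 471.1 -254.5   21.2] px [296. 304.]
side slug_b_centre 0.54 [ 444.1 -197.    19.9] px [280. 290.]
side rod_handle 0.73 [504.3 299.  164.5] px [271. 148.]
side rod_handle 0.69 [596.8 262.3 124.5] px [303. 161.]
side rod_handle 0.56 [505.1 209.3 136.4] px [276. 168.]
side rod_tip 0.84 [ 5.057e+02  3.035e+02 -3.000e-01] px [275. 193.]
side rod_tip 0.8 [597.6 261.9  -1.7] px [305. 196.]
side block_hole 0.74 [499.9 208.4  56.1] px [277. 192.]
side pipe_bit 0.71 [737.  176.2   1.9] px [353. 202.]
side tape 0.76 [ 7.496e+02 -5.690e+01  3.000e-01] px [382. 243.]
side tape 0.24 [737.2 179.7   3.3] px [353. 201.]
side loose_nut 0.64 [378.4 -89.4   1. ] px [248. 272.]
0.9
```

Run:
```python
import cv2,numpy as np
a=cv2.imread("pics/scene1.png")[130:330,170:470]; b=cv2.imread("pics/side1.png")[110:320,200:440]
a=cv2.resize(a,None,fx=1.6,fy=1.6); b=cv2.resize(b,None,fx=1.3,fy=1.3)
h=max(a.shape[0],b.shape[0]); z=np.zeros((h,a.shape[1]+b.shape[1],3),np.uint8)
z[:a.shape[0],:a.shape[1]]=a; z[:b.shape[0],a.shape[1]:]=b
cv2.imwrite("pics/c1.png",z)
```

```text
(no output)
```

View pics/c1.png

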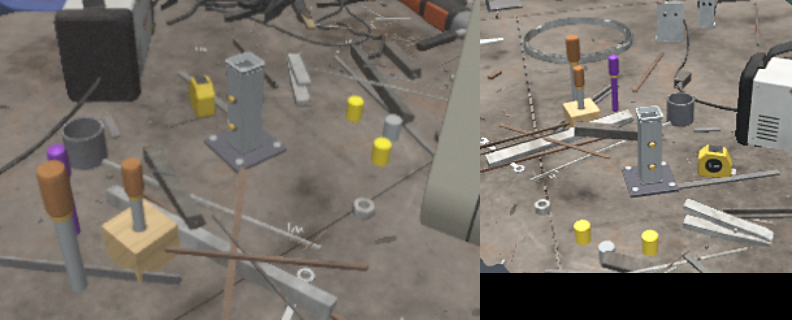

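```bash
cat >> h.py <<'E'
def rows(tx,ty,tz,jaw=None,s=None):
    """tool-frame shift to world TCP target, after turning jaw axis to azimuth jaw (deg, mod 180)"""
    s=s or readout.get_state(); R=cv2.Rodrigues(np.array(s["tool_rot"]))[0]; p=np.array(s["position"])
    d=np.array([tx,ty,tz])-p; az=np.degrees(np.arctan2(R[1,1],R[0,1])); t=0
    if jaw is not None: t=-((jaw-az+90)%180-90)
    print("t",round(s["t"],2),"p",p.round(1),"jaw",az.round(1),"f",np.round(s["ft_force"],1),"w",round(float(s["gripper_width"])*93,1),"q6",round(s["q"][5],2))
    print("  shift tool (turn after)",(R.T@d).round(1),"turn",round(t,1))
E
python3 -c "
from h import *
rows(470,-255,170,60)"
```

```text
t 0.9 p [ 262.  -539.8  218.7] jaw -64.1 f [-0.2  0.2 -0.6] w 93.2 q6 -0.09
  shift tool (turn after) [ 311.5 -165.4   48.7] turn 55.9
```

```bash
python3 -m pendant '[[[0.6,39,-20.7,6,0],[0.6,39,-20.7,6,0],[0.6,39,-20.7,6,0],[0.6,39,-20.7,6,0],[0.6,39,-20.7,6,0],[0.6,39,-20.7,6,0],[0.6,39,-20.7,6,0],[0.6,38.5,-20.5,6.7,0],[0.6,0,0,0,9.3],[0.6,0,0,0,9.3],[0.6,0,0,0,9.3],[0.6,0,0,0,9.3]]]' 30
python3 -m pendant '[[[0.6,0,0,0,9.3],[0.6,0,0,0,9.4],[0.6,0,0,0,0]]]' 30
python3 - <<'E'
from h import *
im,c=look("wrist",["slug_b_centre","magazine_mouth"],"w1.png")
rows(470,-255,26,60)
E
```

```text
t: 2.4
position: [470.1, -254.9, 170.0]
tool_rot: [3.125, -0.318, 0.0]
ft_force: [-0.1, 0.1, 0.4]
gripper_width: 0.599
t: 2.78
position: [470.0, -255.0, 170.0]
tool_rot: [3.035, -0.812, 0.0]
ft_force: [-0.0, -0.7, 0.6]
gripper_width: 0.6
wrist slug_b_centre 0.95 [ 471.8 -259.1   21.6] px [326. 181.]
wrist slug_b_centre 0.94 [ 442.1 -192.9   19.2] px [287. 232.]
wrist slug_b_centre 0.88 [ 547.  -249.6   23.9] px [279. 122.]
t 2.92 p [ 470. -255.  170.] jaw -119.8 f [-0.3  0.  -0.4] w 55.8 q6 1.5
  shift tool (turn after) [ -0.   0. 144.] turn 0.2
```

View pics/w1.png

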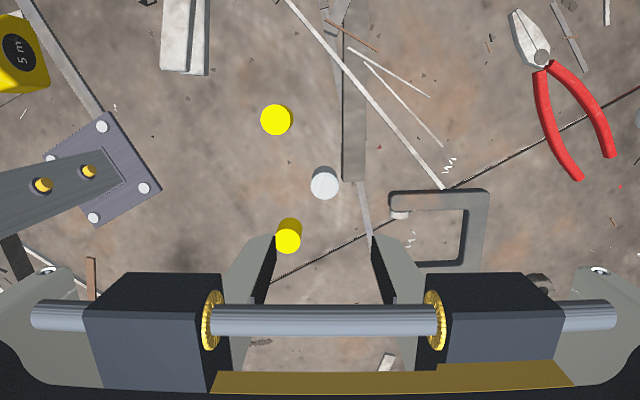

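```bash
cat >> h.py <<'E'
def ray(px,c,z):
    K=np.array([[c["fx"],0,c["cx"]],[0,c["fy"],c["cy"]],[0,0,1]],float)
    n=cv2.undistortPoints(np.array([[px]],float),K,np.array([c["k1"],0,0,0,0],float))[0,0]
    R=cv2.Rodrigues(np.array(c["rvec"],float))[0]; o=-R.T@np.array(c["tvec"],float).ravel()
    d=R.T@np.array([n[0],n[1],1]); return o+d*(z-o[2])/d[2]
E
python3 - <<'E'
from h import *
c=cams.get_calibration("wrist"); im=cv2.imread("pics/w1.png")
print("cam pos",toworld([0,0,0],c).round(1))
g=im[150:215,290:360]; hsv=cv2.cvtColor(g,cv2.COLOR_BGR2HSV)
m=((hsv[...,2]>150)&(hsv[...,1]<50)).astype(np.uint8)
n,l,st,ce=cv2.connectedComponentsWithStats(m); i=1+st[1:,4].argmax(); print(st[i],ce[i]+[290,150], "V range",np.percentile(hsv[...,2][l==i],[5,50,95]))
(x,y),r=cv2.minEnclosingCircle(np.argwhere(l==i)[:,::-1].astype(np.float32)); print(x+290,y+150,r, ray((x+290,y+150),c,40).round(1),ray(ce[i]+[290,150],c,38).round(1))
E
```

```text
cam pos [ 540.8 -295.1  336.8]
[   0    0   70   65 3359] [323.03066389 185.59035427] V range [163. 175. 231.]
324.5 182.0 47.05591583251953 [ 475.2 -259.4   40. ] [ 472.3 -256.    38. ]
```

Run:
```python
from h import *
c=cams.get_calibration("wrist"); im=cv2.imread("pics/w1.png")
g=cv2.cvtColor(im[150:215,290:360],cv2.COLOR_BGR2GRAY)
for t in (195,205,215,225):
    n,l,st,ce=cv2.connectedComponentsWithStats((g>t).astype(np.uint8)); i=1+st[1:,4].argmax(); p=ce[i]+[290,150]
    print(t,st[i],p.round(1),ray(p,c,40).round(1))
for w in ([470,-255,40],[470,-255,0]):
    print(cv2.projectPoints(np.array([w],float),np.array(c["rvec"],float),np.array(c["tvec"],float),np.array([[c["fx"],0,c["cx"]],[0,c["fy"],c["cy"]],[0,0,1]],float),np.array([c["k1"],0,0,0,0.]))[0])
```

```text
195 [ 21  23  28  27 596] [324.3 185.7] [ 472.  -257.3   40. ]
205 [ 21  23  28  27 587] [324.3 185.7] [ 472.  -257.3   40. ]
215 [ 21  23  28  26 567] [324.2 185.7] [ 472.1 -257.3   40. ]
225 [ 21  23  25  26 464] [323.2 186. ] [ 472.3 -256.2   40. ]
[[[323.27776154 188.55940432]]]
[[[323.23584231 179.07553761]]]
```

```bash
python3 -m pendant '[[[0.6,2.7,0.7,36,0],[0.6,0,0,36,0],[0.6,0,0,36,0],[0.6,0,0,24,0],[0.6,0,0,12,0],[0.6,0,0,0,0],[0.1,0,0,0,0],[0.1,0,0,0,0],[0.1,0,0,0,0],[0.1,0,0,0,0]]]' 30
python3 -m pendant '[[[0.1,0,0,0,0],[0.1,0,0,-20,0],[0.1,0,0,-40,0],[0.1,0,0,-60,0],[0.1,0,0,-60,0],[0.1,0,0,0,0]]]'
python3 - <<'E'
from h import *
im,c=look("wrist",["slug_b_centre","magazine_mouth"],"w2.png")
rows(603,-40.5,206)
E
```

```text
t: 4.18
position: [472.4, -257.3, 26.6]
tool_rot: [3.034, -0.813, 0.002]
ft_force: [-0.7, -0.2, 3.8]
gripper_width: 0.29
t: 4.92
position: [474.8, -258.7, 212.1]
tool_rot: [3.031, -0.812, 0.015]
ft_force: [0.5, -0.2, -2.5]
gripper_width: 0.289
wrist slug_b_centre 0.97 [ 547.4 -249.1   22.1] px [284. 126.]
wrist slug_b_centre 0.87 [ 473.2 -261.3  208.1] px [328. 244.]
wrist slug_b_centre 0.79 [ 444.1 -192.    19.6] px [289. 223.]
wrist magazine_mouth 0.86 [598.8 -47.7 167.4] px [  9. 216.]
wrist magazine_mouth 0.72 [742.8 -52.8  -1. ] px [62. 68.]
t 5.08 p [ 471.2 -256.4  204.1] jaw -120.0 f [ 0.2  0.4 -2.6] w 26.6 q6 1.5
  shift tool (turn after) [   6.1 -252.9   -1.8] turn 0
```

```bash
python3 -m pendant '[[[0.1,-8,0,-26,0],[0.1,-8,-42,0,0],[0.1,-8,-42,0,0],[0.1,-8,-42,0,0],[0.1,-8,-42,0,0],[0.1,-12,-42,0,0],[0.1,-12,-43,0,0],[0.1,0,0,0,0],[0.1,0,0,0,0]]]'
python3 - <<'E'
from h import *
im,c=look("wrist",["magazine_mouth","slug_b_centre"],"w3.png")
print(toworld([0,0,0],c).round(1))
import json
rows(603,-40.5,230)
E
```

```text
t: 6.2
position: [542.0, -5.9, 229.6]
tool_rot: [3.034, -0.812, -0.006]
ft_force: [0.3, -1.3, -2.2]
gripper_width: 0.287
wrist magazine_mouth 0.65 [599.4 -46.3 167.6] px [332. 119.]
wrist slug_b_centre 0.97 [ 441.2 -194.5   21.5] px [494. 166.]
wrist slug_b_centre 0.82 [538.9  -6.3 222.6] px [326. 245.]
wrist slug_b_centre 0.72 [ 544.6 -248.7   26.6] px [507.  66.]
[613.3 -46.3 396.2]
t 6.35 p [542.6  -6.9 231.1] jaw -120.1 f [ 0.3 -0.6 -2.4] w 27.0 q6 1.99
  shift tool (turn after) [69.1 -1.2  1. ] turn 0
```

View pics/w3.png

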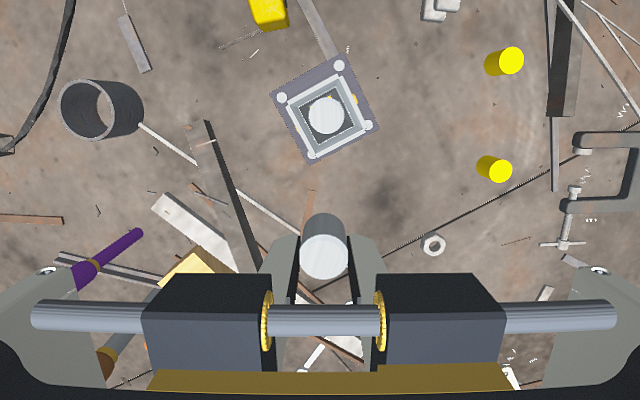

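Run:
```python
from h import *
c=cams.get_calibration("wrist")
im=cv2.imread("pics/w3.png")
for p in [(327,116),(287,104),(342,76),(326,114)]: print(p,ray(p,c,165).round(1))
for z in (210,243,203): print(z,ray((325,256),c,z).round(1))
cv2.imwrite("pics/m3.png",cv2.resize(im[60:290,260:400],None,fx=3.4,fy=2.5 if 0 else 3.4,interpolation=cv2.INTER_CUBIC)[:,:][:600])
cv2.imwrite("pics/m3.png",cv2.resize(im[65:170,265:390],None,fx=5,fy=5,interpolation=cv2.INTER_CUBIC))
```

```text
(327, 116) [603.8 -45.5 165. ]
(287, 104) [625.7 -24.7 165. ]
(342, 76) [622.5 -68.4 165. ]
(326, 114) [605.4 -45.5 165. ]
210 [527.1   0.8 210. ]
243 [542.3  -7.6 243. ]
203 [523.9   2.6 203. ]
```

View pics/m3.png

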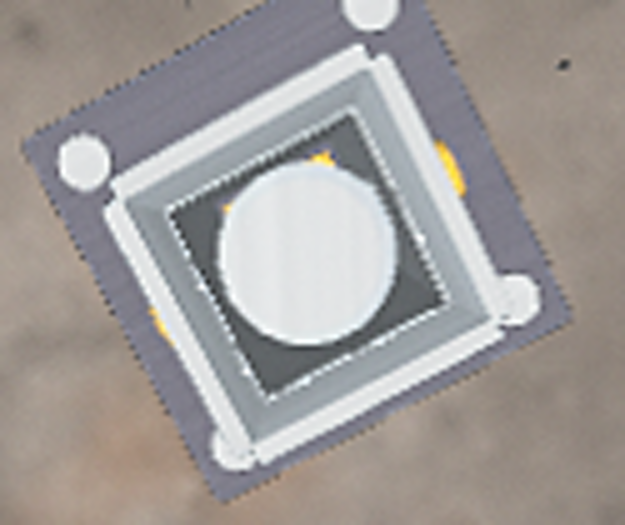

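```bash
python3 -m pendant '[[[0.1,18,0.6,0,0],[0.1,18,0.6,0,0],[0.1,18,0.6,5,0],[0.1,17.5,0.6,9,0],[0.1,0,0,0,0],[0.1,0,0,0,0]]]'
python3 - <<'E'
from h import *
im,c=look("wrist",["magazine_mouth"],"w4.png")
cv2.imwrite("pics/m4.png",cv2.resize(im[165:295,250:400],None,fx=4,fy=4,interpolation=cv2.INTER_CUBIC))
rows(603.3,-44.7,172.5)
E
```

```text
t: 7.1
position: [603.4, -44.1, 218.0]
tool_rot: [-3.034, 0.815, 0.001]
ft_force: [0.5, -0.1, -1.7]
gripper_width: 0.288
t 7.2 p [603.6 -43.7 218.5] jaw -120.0 f [ 0.   0.6 -2. ] w 26.9 q6 1.94
  shift tool (turn after) [ 0.2  1.  46. ] turn 0
```

View pics/m4.png

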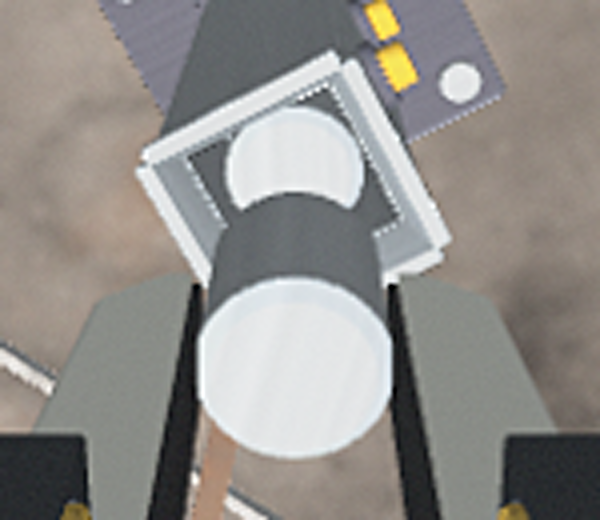

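Run:
```python
from h import *
c=cams.get_calibration("wrist")
for p in [(286.2,206.2),(336.2,180),(361.7,226.2),(324,216.2)]: print(p,ray(p,c,165).round(1))
print(ray((323.7,257),c,231.8).round(1))
```

```text
(286.2, 206.2) [623.8 -23.2 165. ]
(336.2, 180) [622.7 -65.5 165. ]
(361.7, 226.2) [581.2 -64.6 165. ]
(324, 216.2) [602.8 -43.7 165. ]
[603.7 -43.9 231.8]
```

```bash
python3 -m pendant '[[[0.1,-0.4,0,10,0],[0.1,0,0,8,0],[0.1,0,0,6,0],[0.1,0,0,4,0],[0.1,0,0,4,0],[0.1,0,0,3,0],[0.1,0,0,3,0],[0.1,0,0,0,0]]]'; python3 -c "
from h import *
rows(603.3,-44,172.5)"
```

```text
t: 8.2
position: [603.4, -43.5, 179.7]
tool_rot: [3.034, -0.813, -0.001]
ft_force: [-0.0, 0.1, -2.3]
gripper_width: 0.289
t 8.2 p [603.4 -43.5 179.7] jaw -120.0 f [-0.   0.1 -2.3] w 26.9 q6 1.94
  shift tool (turn after) [0.2 0.5 7.2] turn 0
```

```bash
python3 -m pendant '[[[0.1,0,0,2,0],[0.1,0,0,2,0],[0.1,0,0,1,0],[0.1,0,0,0,0]]]';  python3 -m pendant '[[[0.1,0,0,1,0],[0.1,0,0,1,0],[0.1,0,0,0,0]]]'
```

```text
t: 8.7
position: [603.4, -43.5, 174.8]
tool_rot: [3.034, -0.813, -0.0]
ft_force: [-0.2, -0.1, -2.5]
gripper_width: 0.286
t: 9.07
position: [603.7, -43.5, 173.3]
tool_rot: [-3.034, 0.813, -0.001]
ft_force: [-0.4, 0.4, 0.3]
gripper_width: 0.291
```

```bash
python3 -m pendant '[[[0.6,0,0,0,0],[0.6,0,0,0,0],[0.6,0,0,0,0],[0.6,0,0,-10,0],[0.6,0,0,-40,0],[0.6,0,0,-50,0],[0.6,0,0,0,-10],[0.6,0,0,0,-10],[0.6,0,0,0,-10],[0.6,0,0,0,-10],[0.6,0,0,0,-10],[0.6,0,0,0,-10]]]'
python3 -m pendant '[[[0.6,0,0,0,-10],[0.6,0,0,0,-10],[0.6,0,0,0,-10],[0.6,0,0,0,0]]]'
python3 - <<'E'
from h import *
look("side",["slug_b_centre","magazine_mouth"],"s2.png")
look("wrist",["slug_b_centre","magazine_mouth"],"w5.png")
rows(503,208,263,-30)
E
```

```text
t: 10.58
position: [603.6, -43.5, 273.8]
tool_rot: [3.032, 0.821, 0.001]
ft_force: [-0.2, -0.3, 0.5]
gripper_width: 0.599
t: 11.08
position: [603.6, -43.5, 273.7]
tool_rot: [2.721, 1.569, 0.001]
ft_force: [0.6, 0.4, 0.0]
gripper_width: 0.601
side slug_b_centre 0.8 [ 553.4 -254.4   18.7] px [332. 298.]
side slug_b_centre 0.61 [ 446.4 -197.5   22.8] px [281. 289.]
side slug_b_centre 0.56 [606.5 -44.9 168.8] px [331. 195.]
wrist slug_b_centre 0.85 [ 547.4 -247.4   20.6] px [357. 293.]
wrist slug_b_centre 0.66 [601.1 -49.5 166.1] px [324. 202.]
wrist slug_b_centre 0.6 [605.8 -46.1 129.2] px [326. 186.]
wrist slug_b_centre 0.58 [ 443.1 -193.1   20.3] px [283. 296.]
t 11.38 p [603.5 -43.5 273. ] jaw -30.1 f [-0.5 -0.8  0.5] w 55.8 q6 0.37
  shift tool (turn after) [ 167.1 -213.1   10. ] turn -0.1
```

```bash
python3 -m pendant '[[[0.6,15,-35,0,0],[0.6,15,-36,0,0],[0.6,15,-36,0,0],[0.6,15,-36,0,0],[0.6,15,-35,0,0],[0.6,15,-35,0,0],[0.6,0,0,0,0],[0.6,0,0,0,0]]]'
python3 - <<'E'
from h import *
im,c=look("wrist",["rod_handle","block_hole"],"w6.png")
rows(503,208,118,-30)
E
```

```text
t: 12.38
position: [464.4, 140.7, 273.1]
tool_rot: [2.721, 1.57, 0.001]
ft_force: [0.5, 0.4, 0.7]
gripper_width: 0.597
wrist rod_handle 0.93 [498.  207.1 134.8] px [319. 111.]
wrist rod_handle 0.74 [500.8 299.9 163.6] px [263.   8.]
wrist block_hole 0.91 [499.3 204.4  54.1] px [322. 111.]
t 12.53 p [464.6 140.2 272.8] jaw -30.1 f [ 0.5 -0.3  0.4] w 56.1 q6 0.71
  shift tool (turn after) [ 78.   -0.8 154.8] turn -0.1
```

View pics/w6.png

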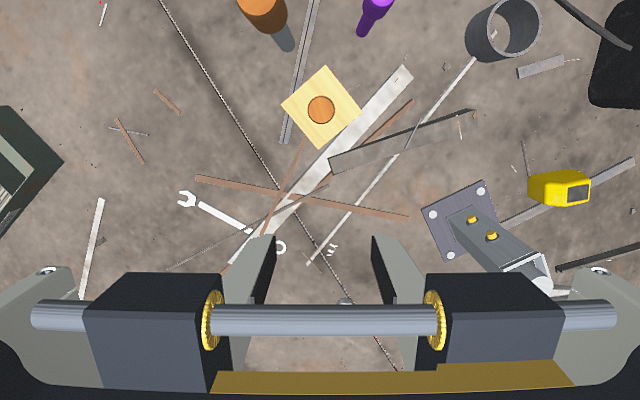

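Run:
```python
from h import *
c=cams.get_calibration("wrist"); im=cv2.imread("pics/w6.png")
print("cam",toworld([0,0,0],c).round(1))
h=cv2.cvtColor(im[85:135,295:350],cv2.COLOR_BGR2HSV)
m=((h[...,1]>150)).astype(np.uint8)
n,l,st,ce=cv2.connectedComponentsWithStats(m); i=1+st[1:,4].argmax(); p=ce[i]+[295,85]; print(st[i],p)
for z in(161,): 
  q=ray(p,c,z); print(q.round(1)); rows(q[0],q[1],118,-30)
for p in [(281,105),(325,65),(362,112),(318,150)]: print(ray(p,c,55).round(1))
```

```text
cam [505.6 211.  439.7]
[ 13  12  26  27 554] [320.5234657  109.59205776]
[500.7 207.2 161. ]
t 12.53 p [464.6 140.2 272.8] jaw -30.1 f [ 0.5 -0.3  0.4] w 56.1 q6 0.71
  shift tool (turn after) [ 76.2  -2.3 154.8] turn -0.1
[460.8 234.1  55. ]
[528.7 246.6  55. ]
[540.7 178.4  55. ]
[471.8 165.4  55. ]
```

```bash
python3 -m pendant '[[[0.6,38,-1,0,0],[0.6,38.2,-1.3,0,0],[0.6,0,0,40,0],[0.6,0,0,40,0],[0.6,0,0,40,0],[0.6,0,0,25,0],[0.6,0,0,9.8,0],[0.6,0,0,0,0],[0.6,0,0,0,0]]]'; python3 -m pendant '[[[0.1,0,0,0,0],[0.1,0,0,0,0],[0.1,0,0,0,0],[0.1,0,0,0,0],[0.1,0,0,0,0],[0.1,0,0,0,0]]]' 60
python3 -c "
from h import *
rows(603.2,-43.7,310)"
```

```text
t: 13.65
position: [501.3, 208.2, 119.7]
tool_rot: [2.721, 1.57, 0.003]
ft_force: [-0.4, -0.0, 0.2]
gripper_width: 0.6
t: 14.4
position: [500.4, 208.1, 118.3]
tool_rot: [2.721, 1.57, 0.001]
ft_force: [-0.1, 0.8, 1.5]
gripper_width: 0.259
t 14.4 p [500.4 208.1 118.3] jaw -30.0 f [-0.1  0.8  1.5] w 24.0 q6 0.82
  shift tool (turn after) [-166.6  215.  -191.7] turn 0
```

```bash
python3 -m pendant '[[[0.1,0,0,-15,0],[0.1,0,0,-30,0],[0.1,0,0,-45,0],[0.1,0,0,-50,0],[0.1,0,0,-40,0],[0.1,0,0,-14,0],[0.1,-15,20,0,0],[0.1,-20,26,0,0],[0.1,0,0,0,0]]]'
python3 - <<'E'
from h import *
look("side",["rod_tip","rod_handle","block_hole"],"s3.png")
look("scene",["rod_tip","rod_handle"],"s4.png")
rows(603.2,-43.7,312)
E
```

```text
t: 15.52
position: [522.4, 153.0, 310.5]
tool_rot: [-2.722, -1.567, 0.004]
ft_force: [-0.0, 1.0, -2.1]
gripper_width: 0.26
side rod_tip 0.79 [520.2 148.  201.4] px [284. 156.]
side rod_tip 0.79 [505.4 301.8  -2.6] px [275. 194.]
side rod_tip 0.52 [594.6 259.8  -0.6] px [304. 196.]
side rod_handle 0.73 [523.9 155.7 326.9] px [282. 112.]
side rod_handle 0.66 [595.3 263.9 121.7] px [303. 161.]
side block_hole 0.57 [500.8 206.5  54.5] px [277. 192.]
scene rod_tip 0.83 [525.5 156.2 204.3] px [266. 196.]
scene rod_tip 0.8 [495.4 300.9   4.3] px [220. 309.]
scene rod_tip 0.64 [591.4 270.3   4.2] px [214. 274.]
scene rod_handle 0.67 [500.9 302.1 168.2] px [203. 247.]
scene rod_handle 0.57 [523.4 160.9 333.6] px [258. 136.]
scene rod_handle 0.53 [600.8 -45.    1.7] px [323. 221.]
scene rod_handle 0.51 [592.9 263.8 125.4] px [207. 231.]
t 15.88 p [522.2 155.5 312. ] jaw -30.0 f [-0.2 -0.1 -2.5] w 24.0 q6 0.72
  shift tool (turn after) [-132.1  169.6   -0. ] turn 0
```

```bash
python3 -m pendant '[[[0.1,-20,26,0,0],[0.1,-28,36,0,0],[0.1,-28,36,0,0],[0.1,-28,36,0,0],[0.1,-18,23,0,0],[0.1,-10,12.6,0,0],[0.1,0,0,0,0],[0.1,0,0,0,0]]]'
python3 - <<'E'
from h import *
rows(603.2,-43.7,294)
im,c=look("wrist",["rod_tip","magazine_mouth"],"w7.png")
im2,_=look("side",["rod_tip"],"s5.png")
a=cv2.resize(im[130:300,230:420],None,fx=2.1,fy=2.1); b=cv2.resize(im2[100:220,260:400],None,fx=2.8,fy=2.8)
z=np.zeros((360,800,3),np.uint8); z[:357,:399]=a[:357,:399]; z[:336,405:797]=b[:336,:392]; cv2.imwrite("pics/c5.png",z)
E
```

```text
t: 16.88
position: [603.2, -43.1, 312.2]
tool_rot: [-2.72, -1.572, -0.0]
ft_force: [-0.5, 0.2, -2.6]
gripper_width: 0.26
t 16.88 p [603.2 -43.1 312.2] jaw -30.0 f [-0.5  0.2 -2.6] w 24.2 q6 0.37
  shift tool (turn after) [-0.5  0.3 18.2] turn 0
wrist rod_tip 0.87 [604.4 -39.9 202.4] px [323. 191.]
wrist magazine_mouth 0.78 [600.5 -48.5 167. ] px [324. 190.]
side rod_tip 0.8 [507.4 303.2   0.9] px [276. 192.]
side rod_tip 0.72 [597.  261.9  -3. ] px [305. 196.]
side rod_tip 0.7 [603.3 -44.3 203.9] px [329. 182.]
```

View pics/c5.png

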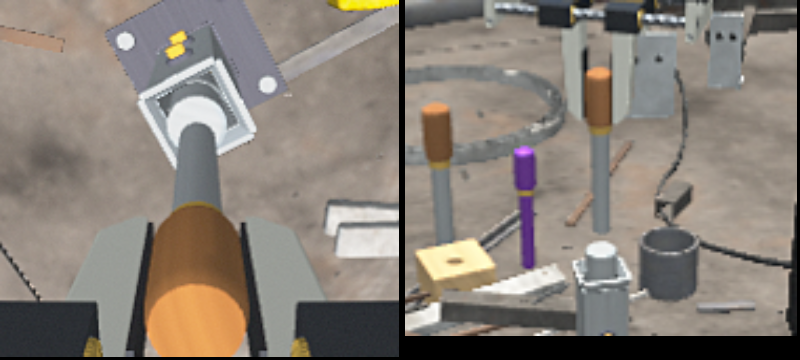

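```bash
python3 -m pendant '[[[0.1,0,0,6,0],[0.1,0,0,5,0],[0.1,0,0,3,0],[0.1,0,0,2,0],[0.1,0,0,1,0],[0.1,0,0,1,0],[0.1,0,0,1,0]]]'; python3 -m pendant '[[[0.1,0,0,1,0],[0.1,0,0,1,0],[0.1,0,0,1,0]]]'; python3 -m pendant '[[[0.1,0,0,1,0],[0.1,0,0,1,0],[0.1,0,0,1,0]]]'
```

```text
t: 18.0
position: [603.9, -44.5, 294.4]
tool_rot: [2.72, 1.57, 0.003]
ft_force: [-0.1, -0.0, 6.9]
gripper_width: 0.255
t: 18.38
position: [604.4, -44.5, 292.5]
tool_rot: [2.719, 1.569, 0.005]
ft_force: [-0.6, -0.5, 6.0]
gripper_width: 0.262
t: 18.75
position: [603.2, -44.3, 286.7]
tool_rot: [-2.721, -1.57, 0.001]
ft_force: [-0.5, 0.1, -0.2]
gripper_width: 0.256
```

```bash
python3 -m pendant '[[[0.1,0,0,2,0],[0.1,0,0,2,0],[0.1,0,0,2,0],[0.1,0,0,2,0],[0.1,0,0,2,0],[0.1,0,0,2,0],[0.1,0,0,2,0],[0.1,0,0,2,0]]]'; python3 -m pendant '[[[0.1,0,0,2,0],[0.1,0,0,2,0],[0.1,0,0,2,0],[0.1,0,0,1,0],[0.1,0,0,1,0],[0.1,0,0,1,0]]]'; python3 -m pendant '[[[0.1,0,0,1,0],[0.1,0,0,1,0],[0.1,0,0,1,0],[0.1,0,0,1,0]]]'
```

```text
t: 19.75
position: [603.4, -44.3, 271.0]
tool_rot: [-2.721, -1.571, -0.0]
ft_force: [0.2, 0.2, -1.5]
gripper_width: 0.258
t: 20.5
position: [603.3, -44.3, 261.9]
tool_rot: [-2.721, -1.57, 0.0]
ft_force: [-0.8, 0.4, -1.7]
gripper_width: 0.257
t: 21.0
position: [603.3, -44.3, 258.1]
tool_rot: [-2.721, -1.57, -0.0]
ft_force: [0.1, -0.3, -2.0]
gripper_width: 0.255
```

```bash
python3 -m pendant '[[[0.1,0,0,1,0],[0.1,0,0,1,0],[0.1,0,0,1,0]]]'; python3 -m pendant '[[[0.1,0,0,1,0],[0.1,0,0,1,0],[0.1,0,0,1,0]]]'
```

```text
t: 21.38
position: [603.4, -44.3, 255.1]
tool_rot: [-2.721, -1.57, -0.0]
ft_force: [-0.5, 0.7, 0.3]
gripper_width: 0.257
t: 21.75
position: [603.7, -44.2, 253.7]
tool_rot: [2.72, 1.57, 0.002]
ft_force: [-2.1, 0.2, 10.9]
gripper_width: 0.258
```

```bash
python3 -m pendant '[[[0.1,0,0,0.5,0],[0.1,0,0,0.5,0]]]'; python3 -m pendant '[[[0.1,0,0,0.5,0],[0.1,0,0,0.5,0]]]'; python3 -m pendant '[[[0.1,0,0,0.5,0],[0.1,0,0,0,0]]]'
```

```text
t: 22.0
position: [603.7, -44.2, 253.3]
tool_rot: [2.72, 1.57, 0.003]
ft_force: [-3.3, 1.2, 12.2]
gripper_width: 0.258
t: 22.25
position: [603.9, -44.1, 253.1]
tool_rot: [2.719, 1.57, 0.004]
ft_force: [-6.1, 2.1, 15.5]
gripper_width: 0.257
t: 22.5
position: [603.9, -44.2, 252.9]
tool_rot: [2.719, 1.57, 0.004]
ft_force: [-5.8, 2.0, 15.2]
gripper_width: 0.256
```

```bash
python3 -m pendant '[[[0.1,-0.2,-0.4,0.3,0],[0.1,0,0,0,0]]]'; python3 -m pendant '[[[0.1,0,0,0.3,0],[0.1,0,0,0,0]]]'; python3 -c "
from h import *
s=readout.get_state();print(np.round(s['ft_force'],1),np.round(s['torque'],2),np.round(s['position'],1))"
```

```text
t: 22.75
position: [603.7, -44.3, 252.4]
tool_rot: [2.719, 1.57, 0.005]
ft_force: [-3.8, 1.4, 13.8]
gripper_width: 0.254
t: 23.0
position: [603.7, -44.4, 251.4]
tool_rot: [2.719, 1.569, 0.004]
ft_force: [-3.2, -0.1, 8.4]
gripper_width: 0.258
[-3.2 -0.1  8.4] [ 0.15  0.56 -0.03] [603.7 -44.4 251.4]
```

```bash
python3 -m pendant '[[[0.1,0,0,0.5,0],[0.1,0,0,0.5,0],[0.1,0,0,0,0]]]'; python3 -m pendant '[[[0.1,0,0,0.5,0],[0.1,0,0,0.5,0],[0.1,0,0,0.5,0]]]'; python3 -m pendant '[[[0.1,0,0,0.5,0],[0.1,0,0,0.5,0],[0.1,0,0,0.5,0]]]'
```

```text
t: 23.38
position: [602.9, -44.3, 247.8]
tool_rot: [-2.721, -1.57, 0.0]
ft_force: [0.2, 0.7, -0.1]
gripper_width: 0.262
t: 23.75
position: [602.8, -44.2, 246.2]
tool_rot: [-2.72, -1.57, 0.001]
ft_force: [-1.1, 1.4, -0.4]
gripper_width: 0.254
t: 24.12
position: [602.9, -44.3, 245.1]
tool_rot: [2.721, 1.571, 0.0]
ft_force: [-0.7, 0.1, 0.9]
gripper_width: 0.257
```

```bash
for i in 1; do :; done; python3 -m pendant '[[[0.1,0,0,0.8,0],[0.1,0,0,0.7,0],[0.1,0,0,0.5,0]]]'; python3 -m pendant '[[[0.1,0,0,0.5,0],[0.1,0,0,0.5,0],[0.1,0,0,0.5,0]]]'; python3 -m pendant '[[[0.1,0,0,0.5,0],[0.1,0,0,0.5,0],[0.1,0,0,0.5,0]]]'
```

```text
t: 24.5
position: [602.9, -44.3, 242.9]
tool_rot: [-2.721, -1.57, -0.0]
ft_force: [2.1, 0.6, 1.4]
gripper_width: 0.258
t: 24.88
position: [603.2, -44.3, 242.1]
tool_rot: [2.72, 1.57, 0.001]
ft_force: [0.9, 1.7, 3.2]
gripper_width: 0.257
t: 25.25
position: [603.4, -44.4, 241.0]
tool_rot: [2.72, 1.57, 0.002]
ft_force: [0.1, 2.3, 7.5]
gripper_width: 0.258
```

```bash
python3 -m pendant '[[[0.1,0,0,0.5,0],[0.1,0,0,0.5,0],[0.1,0,0,0,0]]]'; python3 -m pendant '[[[0.1,0,0,0.5,0],[0.1,0,0,0.5,0],[0.1,0,0,0,0]]]'; python3 -m pendant '[[[0.1,0,0,0.5,0],[0.1,0,0,0.3,0],[0.1,0,0,0,0]]]'
```

```text
t: 25.62
position: [603.5, -44.4, 240.5]
tool_rot: [2.72, 1.57, 0.003]
ft_force: [-0.0, 2.1, 8.3]
gripper_width: 0.26
t: 26.0
position: [603.6, -44.3, 240.2]
tool_rot: [2.719, 1.57, 0.004]
ft_force: [-1.4, 1.5, 12.4]
gripper_width: 0.258
t: 26.38
position: [603.7, -44.4, 239.6]
tool_rot: [2.719, 1.57, 0.004]
ft_force: [-2.6, 3.1, 13.0]
gripper_width: 0.259
```

```bash
python3 -m pendant '[[[0.1,0,0,0.5,0],[0.1,0,0,0,0]]]'; python3 -m pendant '[[[0.1,0,0,0.4,0],[0.1,0,0,0,0]]]'; python3 -m pendant '[[[0.1,0,0,0.4,0],[0.1,0,0,0,0]]]'
```

```text
t: 26.62
position: [603.7, -44.4, 239.0]
tool_rot: [2.719, 1.57, 0.004]
ft_force: [-1.2, 2.0, 12.1]
gripper_width: 0.258
t: 26.88
position: [603.7, -44.4, 238.6]
tool_rot: [2.719, 1.57, 0.004]
ft_force: [-1.6, 2.5, 10.6]
gripper_width: 0.259
t: 27.12
position: [603.5, -44.4, 237.5]
tool_rot: [2.72, 1.57, 0.003]
ft_force: [-0.2, 1.4, 5.8]
gripper_width: 0.258
```

```bash
python3 -m pendant '[[[0.1,0,0,0.5,0],[0.1,0,0,0.5,0],[0.1,0,0,0,0]]]'; python3 -m pendant '[[[0.1,0,0,0.7,0],[0.1,0,0,0.7,0],[0.1,0,0,0.6,0]]]'; python3 -m pendant '[[[0.1,0,0,0.7,0],[0.1,0,0,0.7,0],[0.1,0,0,0.6,0]]]';python3 -m pendant '[[[0.1,0,0,0.7,0],[0.1,0,0,0.7,0],[0.1,0,0,0.6,0]]]'
```

```text
t: 27.5
position: [603.1, -44.4, 234.9]
tool_rot: [2.721, 1.57, 0.001]
ft_force: [2.6, 1.3, 3.4]
gripper_width: 0.256
t: 27.88
position: [602.9, -44.3, 232.7]
tool_rot: [-2.721, -1.57, 0.0]
ft_force: [1.8, 1.8, 2.3]
gripper_width: 0.259
t: 28.25
position: [602.8, -44.3, 230.8]
tool_rot: [-2.721, -1.57, 0.0]
ft_force: [1.3, 0.4, 2.3]
gripper_width: 0.26
t: 28.62
position: [602.8, -44.3, 228.9]
tool_rot: [-2.721, -1.57, 0.0]
ft_force: [0.4, 0.8, 2.8]
gripper_width: 0.259
```

```bash
python3 -m pendant '[[[0.1,0,0,0.7,0],[0.1,0,0,0.7,0],[0.1,0,0,0.6,0]]]'; python3 -m pendant '[[[0.1,0,0,0.7,0],[0.1,0,0,0.7,0],[0.1,0,0,0.6,0]]]';python3 -m pendant '[[[0.1,0,0,0.7,0],[0.1,0,0,0.7,0],[0.1,0,0,0.6,0]]]'
```

```text
t: 29.0
position: [602.9, -44.3, 226.9]
tool_rot: [-2.721, -1.57, 0.0]
ft_force: [2.1, 0.8, 1.8]
gripper_width: 0.262
t: 29.38
position: [602.8, -44.3, 224.8]
tool_rot: [-2.721, -1.571, 0.0]
ft_force: [1.4, 0.4, 2.3]
gripper_width: 0.257
t: 29.75
position: [602.9, -44.3, 222.9]
tool_rot: [-2.721, -1.57, 0.0]
ft_force: [1.0, 1.5, 1.5]
gripper_width: 0.258
```

```bash
python3 -m pendant '[[[0.1,0,0,0.7,0],[0.1,0,0,0.7,0],[0.1,0,0,0.6,0]]]'; python3 -m pendant '[[[0.1,0,0,0.7,0],[0.1,0,0,0.7,0],[0.1,0,0,0.6,0]]]';python3 -m pendant '[[[0.1,0,0,0.7,0],[0.1,0,0,0.7,0],[0.1,0,0,0.6,0]]]'
```

```text
t: 30.12
position: [602.9, -44.3, 221.0]
tool_rot: [2.721, 1.57, 0.0]
ft_force: [1.2, 1.5, 2.4]
gripper_width: 0.259
t: 30.5
position: [603.0, -44.3, 218.9]
tool_rot: [2.721, 1.57, 0.0]
ft_force: [1.2, 1.4, 1.1]
gripper_width: 0.258
t: 30.88
position: [602.6, -44.3, 216.5]
tool_rot: [-2.721, -1.57, 0.001]
ft_force: [1.4, 1.0, 1.0]
gripper_width: 0.261
```

```bash
python3 -m pendant '[[[0.1,0,0,0.7,0],[0.1,0,0,0.7,0],[0.1,0,0,0.6,0]]]'; python3 -m pendant '[[[0.1,0,0,0.7,0],[0.1,0,0,0.7,0],[0.1,0,0,0.6,0]]]';python3 -m pendant '[[[0.1,0,0,0.5,0],[0.1,0,0,0.5,0],[0.1,0,0,0.5,0]]]'
```

```text
t: 31.25
position: [602.5, -44.4, 214.3]
tool_rot: [-2.721, -1.57, 0.002]
ft_force: [0.4, -0.0, -2.4]
gripper_width: 0.254
t: 31.62
position: [602.9, -44.3, 212.9]
tool_rot: [2.721, 1.57, -0.0]
ft_force: [-0.5, -0.2, -1.7]
gripper_width: 0.257
t: 32.0
position: [602.9, -44.3, 211.5]
tool_rot: [2.721, 1.57, 0.0]
ft_force: [0.3, 0.9, 0.8]
gripper_width: 0.255
```

```bash
python3 -m pendant '[[[0.1,0,0,0.5,0],[0.1,0,0,0.5,0],[0.1,0,0,0,0]]]'; python3 -m pendant '[[[0.1,0,0,0.5,0],[0.1,0,0,0.5,0],[0.1,0,0,0,0]]]';python3 -m pendant '[[[0.1,0,0,0.5,0],[0.1,0,0,0.5,0],[0.1,0,0,0,0]]]'
```

```text
t: 32.38
position: [603.2, -44.4, 211.2]
tool_rot: [2.72, 1.57, 0.001]
ft_force: [-1.6, 0.2, 5.2]
gripper_width: 0.262
t: 32.75
position: [603.3, -44.6, 210.4]
tool_rot: [2.72, 1.57, 0.001]
ft_force: [-1.7, -1.0, 7.1]
gripper_width: 0.256
t: 33.12
position: [603.4, -44.7, 210.0]
tool_rot: [2.72, 1.569, 0.002]
ft_force: [-3.4, -0.8, 9.5]
gripper_width: 0.258
```

```bash
python3 -m pendant '[[[0.1,0,-0.2,0.5,0],[0.1,0,0,0.5,0],[0.1,0,0,0.5,0],[0.1,0,0,0,0]]]';python3 -m pendant '[[[0.1,0,0,0.5,0],[0.1,0,0,0.4,0],[0.1,0,0,0,0],[0.1,0,0,0,0]]]'
```

```text
t: 33.62
position: [603.5, -44.8, 209.4]
tool_rot: [2.719, 1.569, 0.003]
ft_force: [-3.9, -1.4, 13.1]
gripper_width: 0.262
t: 34.12
position: [603.6, -44.9, 209.0]
tool_rot: [2.719, 1.569, 0.003]
ft_force: [-4.4, -0.5, 15.7]
gripper_width: 0.255
```

```bash
python3 -m pendant '[[[0.1,0,0,0.5,0],[0.1,0,0,0.5,0],[0.1,0,0,0.3,0],[0.1,0,0,0,0]]]';python3 -m pendant '[[[0.1,0,0,0.2,0],[0.1,0,0,0,0],[0.1,0,0,0,0],[0.1,0,0,0,0],[0.1,0,0,0,0],[0.1,0,0,0,0]]]'
```

```text
t: 34.62
position: [603.8, -44.9, 208.4]
tool_rot: [2.718, 1.569, 0.004]
ft_force: [-5.8, -0.5, 18.9]
gripper_width: 0.256
t: 35.38
position: [603.8, -44.9, 208.3]
tool_rot: [2.718, 1.569, 0.004]
ft_force: [-6.4, -0.4, 20.4]
gripper_width: 0.259
```

```bash
python3 -m pendant '[[[0.1,0,0,-3,0],[0.1,0,0,-5,0],[0.1,0,0,-10,0],[0.1,0,0,-25,0],[0.1,0,0,-30,0],[0.1,0,0,-25,0],[0.1,0,0,-10,0],[0.1,0,0,0,0]]]'
python3 - <<'E'
from h import *
look("side",["rod_tip","rod_handle","slug_b_centre"],"s6.png")
look("scene",["rod_tip","slug_b_centre"],"s7.png")
rows(500.5,207.3,312)
E
```

```text
t: 36.38
position: [603.0, -44.2, 312.8]
tool_rot: [2.72, 1.57, 0.001]
ft_force: [0.8, -0.2, -2.0]
gripper_width: 0.255
side rod_tip 0.83 [597.1 259.9  -2.3] px [305. 196.]
side rod_tip 0.75 [506.3 301.   -1.9] px [275. 193.]
side rod_tip 0.62 [600.9 -43.7 203.2] px [328. 183.]
side rod_handle 0.78 [594.8 264.4 125.5] px [302. 160.]
side rod_handle 0.7 [500.6 300.3 163.6] px [270. 148.]
side rod_handle 0.58 [605.1 -44.3 330.3] px [330. 135.]
side slug_b_centre 0.66 [ 554.4 -252.6   18.5] px [332. 298.]
side slug_b_centre 0.5 [ 445.1 -196.3   22.3] px [281. 289.]
scene rod_tip 0.89 [601.9 -46.4 206.3] px [324. 152.]
scene rod_tip 0.76 [496.8 299.1   5.2] px [220. 308.]
scene rod_tip 0.75 [595.2 264.9   1.1] px [216. 273.]
scene slug_b_centre 0.71 [ 550.5 -244.2   20.2] px [390. 198.]
scene slug_b_centre 0.56 [ 438.4 -196.6   18.9] px [409. 224.]
t 36.73 p [602.4 -44.2 311.6] jaw -30.0 f [-0.5 -1.1 -2.3] w 24.3 q6 0.37
  shift tool (turn after) [ 1.668e+02 -2.140e+02 -2.000e-01] turn 0
```

```bash
python3 -m pendant '[[[0.1,12,-14,0,0],[0.1,24,-30,0,0],[0.1,28,-37,0,0],[0.1,28,-37,0,0],[0.1,28,-37,0,0],[0.1,26,-34,0,0],[0.1,14,-17,0,0],[0.1,6.8,-8,0,0],[0.1,0,0,0,0],[0.1,0,0,0,0]]]'
python3 -m pendant '[[[0.1,0,0,40,0],[0.1,0,0,40,0],[0.1,0,0,30,0],[0.1,0,0,20,0],[0.1,0,0,8,0],[0.1,0,0,0,0],[0.1,0,0,0,0]]]'
python3 - <<'E'
from h import *
im,c=look("wrist",["rod_tip","block_hole"],"w8.png")
look("side",["rod_tip"]); look("scene",["rod_tip"])
rows(500.5,207.3,118.5)
cv2.imwrite("pics/m8.png",cv2.resize(im[100:330,210:430],None,fx=2.4,fy=2.4))
E
```

```text
t: 37.98
position: [501.1, 206.6, 312.5]
tool_rot: [2.721, 1.569, -0.0]
ft_force: [0.5, -0.5, -1.6]
gripper_width: 0.259
t: 38.85
position: [501.8, 207.5, 176.1]
tool_rot: [2.72, 1.57, 0.004]
ft_force: [-0.4, 0.1, -1.5]
gripper_width: 0.261
wrist rod_tip 0.93 [501.1 302.9  -2.8] px [278. 103.]
wrist rod_tip 0.93 [589.  262.9   1.3] px [368.  94.]
wrist rod_tip 0.73 [500.6 208.2  66.4] px [321. 195.]
wrist block_hole 0.85 [497.2 205.8  51.9] px [320. 194.]
side rod_tip 0.85 [501.1 203.6  67.7] px [277. 189.]
side rod_tip 0.69 [598.  261.7  -3.3] px [305. 196.]
side rod_tip 0.42 [505.2 302.8  -1.2] px [275. 193.]
scene rod_tip 0.93 [495.4 299.    4.6] px [221. 308.]
scene rod_tip 0.64 [595.3 268.9   1.7] px [214. 274.]
scene rod_tip 0.55 [501.6 205.7  67.1] px [256. 265.]
t 39.2 p [501.  207.3 174.9] jaw -30.0 f [-0.1  0.2 -2.2] w 24.2 q6 0.82
  shift tool (turn after) [-0.3 -0.5 56.4] turn 0
```

View pics/m8.png

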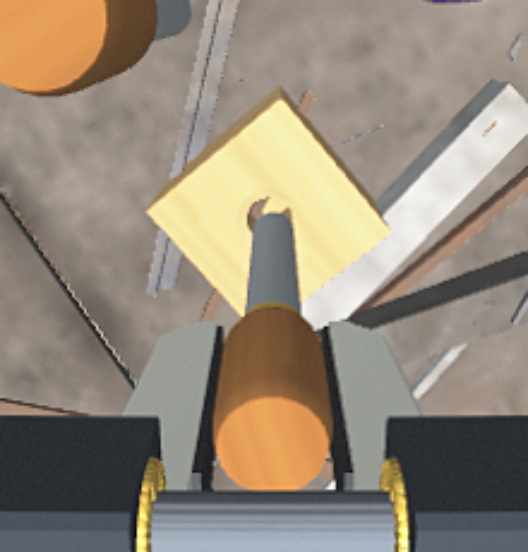

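```bash
python3 -m pendant '[[[0.1,-0.3,-0.8,4,0],[0.1,0,0,4,0],[0.1,0,0,4,0],[0.1,0,0,3,0],[0.1,0,0,3,0],[0.1,0,0,0,0]]]'; python3 -m pendant '[[[0.1,0,0,5,0],[0.1,0,0,5,0],[0.1,0,0,5,0],[0.1,0,0,0,0]]]'
```

```text
t: 39.95
position: [499.8, 207.3, 156.2]
tool_rot: [-2.721, -1.57, 0.001]
ft_force: [-0.5, -0.3, -2.4]
gripper_width: 0.259
t: 40.45
position: [499.6, 207.3, 140.7]
tool_rot: [-2.721, -1.57, 0.002]
ft_force: [0.4, 0.3, -1.6]
gripper_width: 0.259
```

```bash
python3 -m pendant '[[[0.1,0,0,6,0],[0.1,0,0,6,0],[0.1,0,0,5,0],[0.1,0,0,2,0],[0.1,0,0,0,0]]]'; python3 -m pendant '[[[0.1,0,0,1,0],[0.1,0,0,1,0],[0.1,0,0,0.7,0],[0.1,0,0,0,0]]]'
```

```text
t: 41.08
position: [499.9, 207.4, 122.3]
tool_rot: [-2.721, -1.57, 0.0]
ft_force: [0.2, 0.2, -1.5]
gripper_width: 0.26
t: 41.58
position: [500.0, 207.4, 119.8]
tool_rot: [2.721, 1.57, -0.0]
ft_force: [-0.2, -0.7, -1.7]
gripper_width: 0.261
```

```bash
python3 -m pendant '[[[0.1,0,0,0.6,0],[0.1,0,0,0.6,0],[0.1,0,0,0,0]]]'; python3 -m pendant '[[[0.35,0,0,0,0],[0.6,0,0,0,0],[0.6,0,0,0,0],[0.6,0,0,0,0],[0.6,0,0,-20,0],[0.6,0,0,-40,0],[0.6,0,0,-50,0],[0.6,0,0,-50,0],[0.6,0,0,0,0]]]'
python3 -m pendant '[[[0.6,-15,20,-30,0],[0.6,-25,32,-10,0],[0.6,-30,38,0,0],[0.6,-30,38,0,0],[0.6,-30,38,0,0],[0.6,-30,30,0,0],[0.6,-30,0,0,0],[0.6,-30,0,0,0],[0.6,0,0,0,0],[0.6,0,0,0,0]]]'
python3 - <<'E'
from h import *
im,c=look("wrist",["magazine_mouth","slug_b_centre"],"w9.png")
im2,_=look("scene",["rod_handle","block_hole","slug_b_centre","pipe_bit","tape","loose_nut"],"s9.png")
rows(603,-44,300)
z=np.zeros((400,800,3),np.uint8); z[:,:400]=im[:,120:520]; z[:360,405:795]=cv2.resize(im2[130:330,190:430],(390,360)[0:2]); cv2.imwrite("pics/c9.png",z)
E
```

```text
t: 41.95
position: [500.0, 207.4, 118.6]
tool_rot: [-2.721, -1.57, 0.0]
ft_force: [-0.3, -0.1, -1.8]
gripper_width: 0.256
t: 43.08
position: [502.4, 208.1, 284.4]
tool_rot: [2.719, 1.569, 0.014]
ft_force: [0.2, 0.3, 0.0]
gripper_width: 0.596
t: 44.32
position: [559.7, -80.7, 317.9]
tool_rot: [-2.72, -1.57, 0.001]
ft_force: [-0.9, 0.6, 0.5]
gripper_width: 0.602
wrist magazine_mouth 0.63 [598.7 -47.8 166.9] px [340. 137.]
wrist slug_b_centre 0.97 [605.2 -47.9  84.4] px [342. 128.]
wrist slug_b_centre 0.54 [ 443.4 -194.2   21.9] px [297. 253.]
wrist slug_b_centre 0.49 [ 550.3 -249.3   21.9] px [369. 250.]
scene rod_handle 0.98 [497.  298.9 169.3] px [206. 247.]
scene rod_handle 0.59 [501.9 208.2 139.7] px [251. 238.]
scene rod_handle 0.45 [594.  262.8 124.3] px [208. 231.]
scene block_hole 0.86 [499.7 205.8  59.3] px [257. 268.]
scene slug_b_centre 0.48 [ 551.9 -242.9   21.7] px [389. 197.]
scene slug_b_centre 0.46 [ 439.8 -192.7   20.1] px [407. 224.]
scene pipe_bit 0.75 [732.9 179.6  -3.6] px [225. 230.]
scene tape 0.78 [747.1 -55.2  -1.4] px [296. 196.]
scene loose_nut 0.59 [371.9 -82.6   1.2] px [397. 263.]
scene loose_nut 0.35 [736.5 183.3  -1.2] px [223. 229.]
t 44.83 p [559.8 -80.9 318.6] jaw -30.0 f [ 0.8 -0.   0.5] w 55.4 q6 0.29
  shift tool (turn after) [53.6 19.  18.6] turn 0
```

View pics/c9.png

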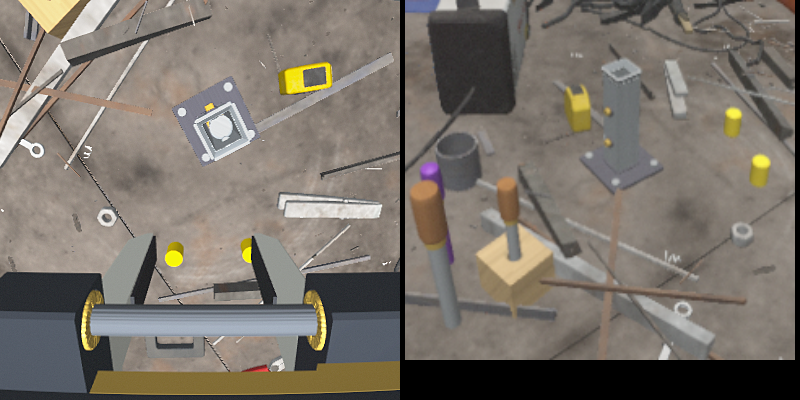

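```bash
python3 -c "
from cell import env
print(env.job_done())"
```

```text
the job is handed in; nothing more can be done
None
```

The job is done and handed in at about 45 s of the 72 s allowed. I put the grey slug into the tube mouth on top of the hung one. Then I pushed both down past the catches onto the spring pad with the smaller brown rod, and stood the rod back in its block.

**Push force:** I held the rod down for about 0.75 s. The wrist read 20.4 N, so about 22 N on the slugs once the rod's weight is added. No reading went higher, but I only saw the force at the end of each call.

**Lower than expected travel:** The catches took up to about 17 N at one point, with two pairs apparently giving way at once. There was also a side force of up to about 6 N on the rod during the pushes.

**Last checks:**
- **Slugs:** The network put the upper slug's centre about 84 mm above the bench. That agrees with the pad top I felt at about 24 mm.
- **Rod:** It stands upright in its block, and the arm is clear of everything.
- **Bystanders:** The pipe stub, tape measure, nut and yellow look-alikes are where they were, within the network's noise.

**Disagreement:** The network's y estimates for the tube mouth ranged from about −40 to −49 mm across the three cameras. I used my own wrist-camera measurement of about −44 mm, and both the slug and the rod went in cleanly.

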